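# Put the condiment stand in order

## Task

A small piece has been left in the condiment stand's wide ring, where the pepper mill belongs. Stand the pepper mill in the wide ring, and the salt shaker and the spice jar each in a narrow ring of its own (either one), all upright with their feet on the worktop. Leave everything else on the worktop standing where it is.

Things in the scene. Friction and masses are not known exactly. Their poses are not given: they have to be found in the camera images.
- stand: fixed wooden stand, 300 wide (y), open to its -x, facing the robot. Origin on the worktop under the middle of 3 ring stations (x 0; y -90, 0, 90). A shelf, underside 225 up, 12 thick, front edge x +15, rail to 261 high at x +20, tins and box to 350 from x +38 back: a tool pointing straight down strikes it, lean it 30 to 45 deg (fingers down and to +x). End boards at x 65 to 115; else open in front
- ring_wide: fixed steel ring on thin legs at one station: bore 63 (mouth 67), 74 outside, from 18 to 30 above the worktop, open below, so a thing put in it stands on the worktop itself. Origin on the worktop under the ring's centre, axes as the stand's. A 14 wide bar at ring height joins it to the stand's back
- ring_narrow_1: the same kind of ring, but narrow: bore 50 (mouth 54), 61 outside, 18 to 30 above the worktop; at another station. Origin on the worktop under its centre
- ring_narrow_2: second narrow ring, the same as ring_narrow_1, at the remaining station
- pepper_mill: turned wooden mill, 58 across the foot, waisted, 160 high with a round head 50 across, 116 to 149 up, that does not turn (grip the head about 130 up); origin at the centre of the underside, z up, round, so its yaw does not matter. Starts standing on the worktop among the other things
- salt_shaker: small glass shaker with a grey cap, 44 across the foot, tapering upward to a domed cap 34 across, 90 high; origin at the centre of the underside, z up, round, so its yaw does not matter. Starts either in the wide ring or among the other things
- spice_jar: slim glass jar with a green cap, 44 across (cap 45, from 85 up), 106 high; origin at the centre of the underside, z up, round, so its yaw does not matter. Starts where the salt shaker does not: among the other things or in the wide ring
- mug: cream mug with a loop handle at its side, 78x116x101 high, handle included; bystander, loose, standing on the worktop; origin at the centre of its underside
- tumbler: clear glass tumbler, 81 across, 86 high; bystander, loose, standing on the worktop; origin at the centre of its underside
- tuna_tin: low flat tin, 86 across, 40 high; bystander, loose, standing on the worktop; origin at the centre of its underside
- egg_timer: round kitchen timer, white below and red domed above, 66 across, 62 high; bystander, loose, standing on the worktop; origin at the centre of its underside
- jam_jar: squat jar with a dark lid, 73 across, 82 high; bystander, loose, standing on the worktop; origin at the centre of its underside
- microwave_corner (a point): fixed: top corner, front and right as the robot sees it, of a microwave 270 high that fills the back of the worktop to the left (+y) of and behind (+x) this point; a wall cabinet hangs 370 above the worktop from 90 behind this corner, 55 farther right of it and leftwards
Things that resemble listed ones, but are neither listed nor needed, are in the scene too. Leave any yellow look-alike of the pepper_mill alone.

How it is judged:
At the end, for the whole second after the job is handed in: The pepper mill stands in the wide ring and the salt shaker and the spice jar in one narrow ring each: axis within 6 mm of the ring's centre, underside within 6 mm of the worktop, less than 0.1 rad off upright, at rest (horizontal distance between pepper_mill and ring_wide below 0.006 m and height (world z) of pepper_mill between -0.006 and 0.006 m and angle between pepper_mill's own z axis and vertical below 0.1 rad and linear speed of pepper_mill below 0.03 m/s and (((horizontal distance between salt_shaker and ring_narrow_1 below 0.006 m and height (world z) of salt_shaker between -0.006 and 0.006 m and angle between salt_shaker's own z axis and vertical below 0.1 rad and linear speed of salt_shaker below 0.03 m/s) and (horizontal distance between spice_jar and ring_narrow_2 below 0.006 m and height (world z) of spice_jar between -0.006 and 0.006 m and angle between spice_jar's own z axis and vertical below 0.1 rad and linear speed of spice_jar below 0.03 m/s)) or ((horizontal distance between salt_shaker and ring_narrow_2 below 0.006 m and height (world z) of salt_shaker between -0.006 and 0.006 m and angle between salt_shaker's own z axis and vertical below 0.1 rad and linear speed of salt_shaker below 0.03 m/s) and (horizontal distance between spice_jar and ring_narrow_1 below 0.006 m and height (world z) of spice_jar between -0.006 and 0.006 m and angle between spice_jar's own z axis and vertical below 0.1 rad and linear speed of spice_jar below 0.03 m/s)))); the robot touches nothing.
It fails at once if the mug is shoved more than 30 mm or tipped over (distance of mug from where it was at the start of the episode above 0.03 m or angle between mug's own z axis and vertical above 0.5 rad).
It fails at once if the tumbler is shoved more than 30 mm or tipped over (distance of tumbler from where it was at the start of the episode above 0.03 m or angle between tumbler's own z axis and vertical above 0.5 rad).
It fails at once if the tuna tin is shoved more than 30 mm or tipped over (distance of tuna_tin from where it was at the start of the episode above 0.03 m or angle between tuna_tin's own z axis and vertical above 0.5 rad).
It fails at once if the egg timer is shoved more than 30 mm or tipped over (distance of egg_timer from where it was at the start of the episode above 0.03 m or angle between egg_timer's own z axis and vertical above 0.5 rad).
It fails at once if the jam jar is shoved more than 30 mm or tipped over (distance of jam_jar from where it was at the start of the episode above 0.03 m or angle between jam_jar's own z axis and vertical above 0.5 rad).
It also fails if it takes over 72 s, if anything falls off the work surface, if the arm or the gripper's body presses on something with over 40 N, if the wrist force passes 120 N, or if a joint passes its speed limit or range.

## Robot

A 6-joint arm with a two-finger parallel gripper is mounted at the origin on a cart in front of the work surface, level with it; the furniture and walls round the work are solid. World frame = base frame: x ahead of the robot, y to its left, z up, the work surface at z = 0. Lengths are in m, angles in rad, forces in N, time in s.
With the tool pointing down it reaches from about 0.325 to 0.775 m from the base axis. Payload 9.3 kg.
Tool frame: the origin (TCP) lies between the finger pads, 19 mm behind the fingertips; this is the grasp point; z points along the fingers, y is the line along which they close (so a half turn about z gives the same grasp; the last joint's range is limited). The gripper opens to 85 mm and grips with 20 to 120 N. Pads are 22 mm wide; open, the fingers measure 114 mm over their backs; the gripper's body (76 mm by 85 mm) begins 54 mm behind the grasp point. The pads swing forward as they close: fully open they stand 13 mm farther back than shut.
Start: joints at [-1.38, 0.259, 0.021, 1.334, 0, 1.418], TCP at [0.185, -0.518, 0.25] pointing down, gripper open.
Joint ranges: [-3.04, 3.04], [-0.91, 1.82], [-1.04, 1.36], [-1.92, 1.95], [-1.52, 1.45], [-3.14, 3.14]. Speed limits (rad/s): [2.22, 2.22, 2.79, 3.14, 3.14, 3.14].

## Interface

Orientations are given as a rotation vector (axis times angle).
In Python, from workcell import get_obs, camera, close_job gives the robot as it stands.
- The arm moves only by the tool apply_moves, never from a script. Its argument "commands" is a list that holds one entry, the list of rows, each a list of 7 numbers: the turn, a rotation vector about the tool's x, y, z scaled (see below), then the shift along the tool's x, y, z scaled (see below), then the closure, from -1 (fully open) to 1 (shut). In form: [[[rx, ry, rz, tx, ty, tz, jaw], ...]]. A call has 1 to 12 rows; each row is the pose to reach, as a shift and turn from the pose commanded when the call began, along the tool's axes at that moment, turning the shorter way round; what a row does not reach only later rows make up. The controller multiplies each number of a shift by 20 cm and each number of a turn by 2 pi rad. A row lasts 1/8 s, in which the tool goes at most 62.5 mm and 10.7 degrees, less where a joint would pass 70% of its speed; a pose out of reach is approached as far as the arm can. A call with a number of a shift or a turn outside -1 to 1 is refused whole. A call with a gripper value outside its range is refused whole. The fingers move at their own pace and stop on an object; "squeeze" is the grip in N (left out, the last holds). Time passes only in rows, so rows that repeat a pose let the fingers close. It gives the time, the measured TCP pose, the force, the opening and the grip force at its end, in the units of the state.
- get_obs(): the state, without advancing time (a new reading comes with each control period).
- camera(name): name is "side" or "top"; returns a dict with "img" (420x560x3 uint8, blue, green, red), "fx", "fy", "cx", "cy" (pixels), "R" (3x3) and "t" (3): a world point X has camera coordinates R X + t. Camera axes: x right, y down, z forward; pixel columns grow to the right and rows downward; lengths in m; the calibration is good to about 2 mm. A picture is of the moment at which its call begins. There is no depth.
- close_job(): hands the job in; it is judged then, once.
The state is a dict: "t": time; "q": joint angles; "joint_velocities": joint speeds; "joint_torque": joint torques, N m; "position": TCP position; "ee_rot": TCP orientation; "force": force on the tool from outside, world axes, zero at the start; "ft_torque": the same for the moment, N m; "grip_width": finger opening in m; "gripper_force": force on a finger pad.
Only numpy, scipy, OpenCV 4.12 (cv2) and the standard library are available. Lean on these libraries where they do the work, as an engineer would, in place of code of your own. Each camera call takes 0.05 s, during which the arm holds its last target. There are 200 camera calls.

## Working session

There is one attempt and no reset: what is moved stays moved. The work goes in short steps, Python scripts to look and compute and a tool call to move; the robot and the scene stay as the last step left them, time stands still between calls to the robot, and variables do not carry over. Pictures are saved under pics/ and viewed, at most 10 in all, crops included, and the job is handed in when it is done.

Besides the shell and the picture viewer there is one more tool, called by a JSON object that holds its "method" and its "body". apply_moves: Moves the arm, as the interface text tells. Shifts and turns lie within -1 to 1; 1 stands for 20 cm of shift or 2 pi rad of turn. Its arguments: {"type":"object","properties":{"commands":{"type":"array"},"squeeze":{"type":"number"}},"required":["commands"]}

```bash
mkdir -p pics; ls
python3 - <<'E'
from workcell import get_obs,camera
import cv2,numpy as np,pickle
o=get_obs();print({k:np.round(v,3).tolist() for k,v in o.items()})
for n in("side","top"):
    c=camera(n);pickle.dump(c,open(n+'0.pkl','wb'));cv2.imwrite(f'pics/{n}0.png',c['img']);print(n,c['fx'],c['cx'],c['cy'],(-c['R'].T@c['t']).round(3),c['R'].round(2).tolist())
E
```

```text
pics
{'t': 0.0, 'q': [-1.38, 0.259, 0.021, 1.334, 0.0, 1.418], 'joint_velocities': [0.001, -0.001, 0.001, 0.0, 0.0, 0.002], 'joint_torque': [0.001, -55.563, 34.453, 0.014, -0.0, -0.0], 'position': [0.185, -0.518, 0.249], 'ee_rot': [-3.094, -0.537, 0.0], 'force': [0.437, -0.435, -0.288], 'ft_torque': [0.012, -0.022, -0.057], 'gripper_force': 0.0, 'grip_width': 0.085}
side 383.219480333187 283.2310188085772 213.76227072176926 [ 0.507 -0.713  0.585] [[1.0, -0.03, -0.01], [-0.02, -0.47, -0.88], [0.02, 0.88, -0.47]]
top 441.306499505286 280.9041519344546 210.1086323968216 [0.278 0.08  1.486] [[-0.01, -1.0, 0.03], [-0.99, 0.0, -0.17], [0.17, -0.03, -0.98]]
```

View pics/side0.png

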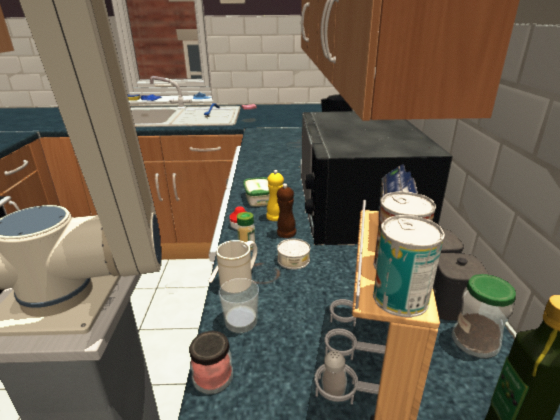

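View pics/top0.png

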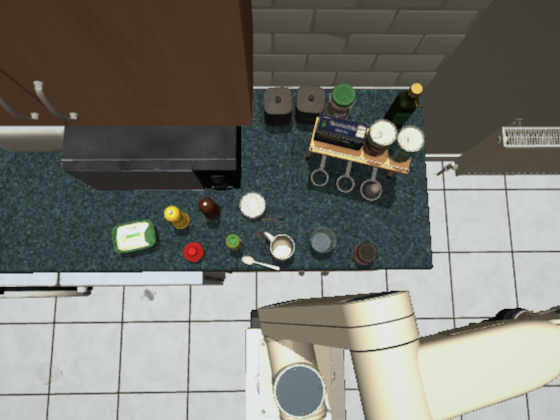

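Side view: the salt shaker sits in the nearest (wide, right) ring at about (335,375), with the narrow rings at (341,342) and (343,312). The mill is at (287,210) beside the yellow look-alike, and the jar at (246,228) between the mug and the timer. Top view: mill at (208,207), jar at (233,242), rings at (371,188), (345,184) and (320,178).

Run:
```python
import cv2,numpy as np,pickle
T=pickle.load(open('top0.pkl','rb'))['img'];S=pickle.load(open('side0.pkl','rb'))['img']
a=cv2.resize(T[100:275,150:416],None,fx=3,fy=3,interpolation=cv2.INTER_CUBIC);cv2.imwrite('pics/topc.png',a)
b=cv2.resize(S[160:400,185:400],None,fx=2.5,fy=2.5,interpolation=cv2.INTER_CUBIC);cv2.imwrite('pics/sidec.png',b)
```

```text
(no output)
```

View pics/topc.png

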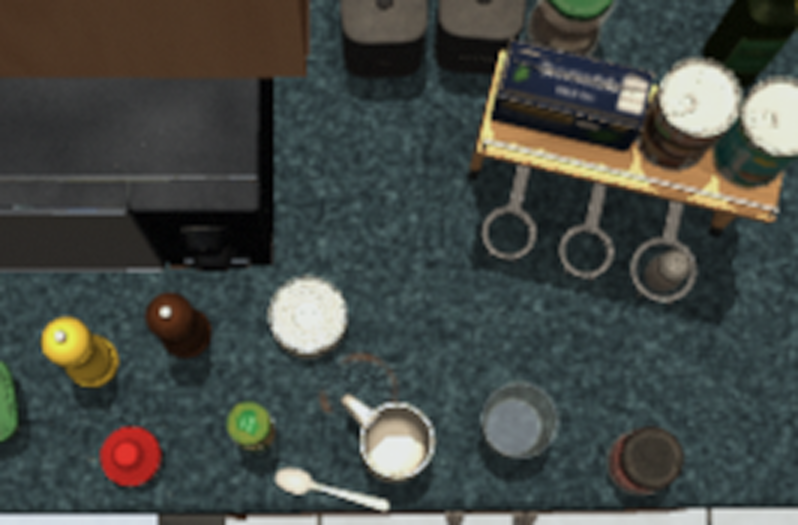

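View pics/sidec.png

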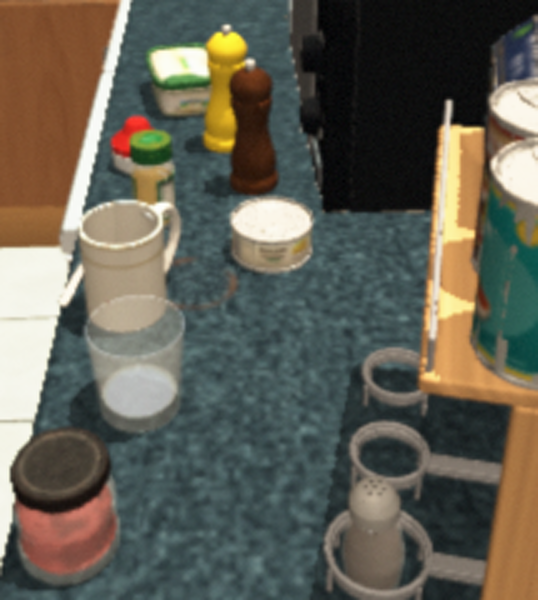

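The crops show everything standing clear of its neighbours. Ring centres in the top crop are about (509,232), (586,250) and (663,269), the salt cap is at (674,264), the mill head at (172,316) and the jar cap at (249,424).

```bash
cat > h.py <<'E'
import cv2,numpy as np,pickle
from scipy.spatial.transform import Rotation as Ro
def ray(c,u,v):
    d=c['R'].T@np.array([(u-c['cx'])/c['fx'],(v-c['cy'])/c['fy'],1.]);return -c['R'].T@c['t'],d
def onz(c,u,v,z):
    o,d=ray(c,u,v);return (o+d*(z-o[2])/d[2]).round(4)
def tri(c1,p1,c2,p2):
    A=[];b=[]
    for c,p in((c1,p1),(c2,p2)):
        o,d=ray(c,*p);d/=np.linalg.norm(d);M=np.eye(3)-np.outer(d,d);A.append(M);b.append(M@o)
    x,r=np.linalg.lstsq(np.vstack(A),np.hstack(b),rcond=None)[:2];return x.round(4),np.sqrt(r).round(4)
def proj(c,X):
    p=c['R']@np.asarray(X)+c['t'];return np.array([c['fx']*p[0]/p[2]+c['cx'],c['fy']*p[1]/p[2]+c['cy']]).round(1)
def blob(img,lo,hi,box):
    x0,y0,x1,y1=box;m=cv2.inRange(cv2.cvtColor(img[y0:y1,x0:x1],cv2.COLOR_BGR2HSV),lo,hi)
    n,l,s,ce=cv2.connectedComponentsWithStats(m);i=1+np.argmax(s[1:,4]);return ce[i]+[x0,y0],s[i].tolist(),[x0,y0]
def toolR(lean,az):  # z axis leaned by lean from down towards azimuth az (deg); y = closing axis, horizontal
    a=np.radians(az);l=np.radians(lean);h=np.array([np.cos(a),np.sin(a),0]);z=np.sin(l)*h-np.cos(l)*np.array([0,0,1]);y=np.cross([0,0,1],h)
    y=-y;x=np.cross(y,z);return np.c_[x,y,z]
def rel(p,rv,P,R,flip=False):  # command numbers from pose (p,rv) to (P,R)
    R0=Ro.from_rotvec(rv).as_matrix()
    if flip:R=R@np.diag([-1,-1,1])
    return np.r_[Ro.from_matrix(R0.T@R).as_rotvec()/(2*np.pi),R0.T@(np.asarray(P)-p)/.2].round(4).tolist()
E
cat > d.py <<'E'
from h import *
T=pickle.load(open('top0.pkl','rb'));S=pickle.load(open('side0.pkl','rb'))
tc=lambda x,y:((x+.5)/3-.5+150,(y+.5)/3-.5+100)
sc=lambda x,y:((x+.5)/2.5-.5+185,(y+.5)/2.5-.5+160)
for n,p in dict(n2=(509.5,232),n1=(586.5,250.5),w=(663.5,269)).items():print(n,onz(T,*tc(*p),.03))
for n,p in dict(n1=(391,455),w=(378,553)).items():print('side',n,onz(S,*sc(*p),.03))
print('jar top',blob(T['img'],(40,90,50),(80,255,255),(222,230,245,255)),blob(S['img'],(45,90,40),(80,255,255),(236,208,258,228)))
p=blob(T['img'],(40,90,50),(80,255,255),(222,230,245,255))[0];print(onz(T,*p,.1))
q=blob(S['img'],(45,90,40),(80,255,255),(236,208,258,228))[0];print(tri(T,p,S,q))
print('mill',onz(T,*tc(172,318),.133),tri(T,tc(165,313),S,sc(250,66)), 'head side',onz(S,*sc(252,90),.133),'foot',onz(S,*sc(254,187),0))
print('salt',onz(T,*tc(674,263),.075), onz(S,*sc(374,488),.09),'foot',onz(S,*sc(372,590),0))
print('others', 'tuna',onz(T,*tc(308,314),.04),'mug',onz(T,*tc(398,436),.1),'handle',onz(T,*tc(350,402),.08),'timer',onz(T,*tc(131,456),.04),'yellow',onz(T,*tc(66,341),.13),'tumbler',onz(T,*tc(519,415),.08),'jam',onz(T,*tc(650,458),.08),'mwcorner',onz(T,*tc(270,265),.0),onz(T,*tc(270,210),.27),'rail',onz(T,*tc(482,145),.261),onz(T,*tc(778,212),.261))
E
python3 d.py
```

```text
n2 [ 0.6468 -0.0918  0.03  ]
n1 [ 0.625  -0.1788  0.03  ]
w [ 0.6033 -0.2656  0.03  ]
side n1 [ 0.6288 -0.1861  0.03  ]
side w [ 0.6058 -0.2727  0.03  ]
jar top (array([232.73333333, 239.8       ]), [4, 4, 14, 12, 105], [222, 230]) (array([245.41052632, 221.72631579]), [2, 9, 16, 9, 95], [236, 208])
[0.4267 0.1947 0.1   ]
(array([0.4284, 0.196 , 0.0837]), array([0.0001]))
mill [0.53   0.2727 0.133 ] (array([0.5349, 0.2778, 0.15  ]), array([0.0039])) head side [0.5389 0.2516 0.133 ] foot [0.5412 0.2641 0.    ]
salt [ 0.6    -0.2668  0.075 ] [ 0.6    -0.2708  0.09  ] foot [ 0.6025 -0.2785  0.    ]
others tuna [0.5512 0.1358 0.04  ] mug [0.4094 0.0389 0.1   ] handle [0.4479 0.0892 0.08  ] timer [0.3952 0.3273 0.04  ] yellow [0.5069 0.3816 0.13  ] tumbler [ 0.4329 -0.0913  0.08  ] jam [ 0.386  -0.2301  0.08  ] mwcorner [0.6161 0.181  0.    ] [0.608  0.1629 0.27  ] rail [ 0.6748 -0.0401  0.261 ] [ 0.6075 -0.324   0.261 ]
```

```bash
cat > rings.py <<'E'
from h import *
T=pickle.load(open('top0.pkl','rb'));S=pickle.load(open('side0.pkl','rb'))
def holes(c,boxes,k):
    g=cv2.cvtColor(c['img'],cv2.COLOR_BGR2GRAY)
    for b in boxes:
        x0,y0,x1,y1=b;s=cv2.resize(g[y0:y1,x0:x1],None,fx=4,fy=4,interpolation=cv2.INTER_CUBIC)
        m=cv2.threshold(s,0,255,cv2.THRESH_OTSU)[1]
        cs,h=cv2.findContours(m,cv2.RETR_CCOMP,cv2.CHAIN_APPROX_NONE)
        for q,hh in zip(cs,h[0]):
            if hh[3]>=0 and cv2.contourArea(q)>500:
                e=cv2.fitEllipse(cv2.convexHull(q));u=(np.array(e[0])+.5)/4-.5+[x0,y0]
                print(k,b,u.round(1),(np.array(e[1])/4).round(1),onz(c,*u,.025))
holes(T,[(306,164,334,190),(332,170,360,196),(356,174,388,204)],'T')
holes(S,[(326,295,358,328),(321,325,360,360),(310,350,362,405)],'S')
E
python3 rings.py
```

```text
T (306, 164, 334, 190) [319.1 177.2] [13.9 14.3] [ 0.6472 -0.0911  0.025 ]
T (332, 170, 360, 196) [344.9 183.3] [13.8 14.4] [ 0.6256 -0.1788  0.025 ]
T (356, 174, 388, 204) [370.5 189.4] [17.7 18.5] [ 0.604  -0.2657  0.025 ]
S (326, 295, 358, 328) [343.1 310.4] [12.9 21.5] [ 0.6484 -0.0949  0.025 ]
S (321, 325, 360, 360) [340.4 342.1] [16.3 26.3] [ 0.6284 -0.1823  0.025 ]
S (310, 350, 362, 405) [344.9 383. ] [18.8 22.5] [ 0.6213 -0.2734  0.025 ]
S (310, 350, 362, 405) [324.4 381.7] [13.  20.9] [ 0.5869 -0.2695  0.025 ]
```

{"method": "apply_moves", "body": {"commands": [[[0, 0, 0, 0.2, 0.2, 0, -1], [0, 0, 0, 0.4, 0.2, 0, -1], [0, 0, 0, 0.6, 0.2, 0, -1]]]}}

```text
t: 0.48
position: [0.3129, -0.5148, 0.2492]
ee_rot: [-3.094, -0.537, 0.0]
force: [-0.4, -1.1, 0.2]
grip_width: 0.0856
gripper_force: 0.0
```

```bash
cat > go.py <<'E'
from h import *
from workcell import get_obs
import sys
# usage: go.py lean az  x,y,z x,y,z ...
o=get_obs();print('q',np.round(o['q'],2).tolist(),'p',np.round(o['position'],4).tolist())
R=toolR(float(sys.argv[1]),float(sys.argv[2]))
for a in sys.argv[3:]:print(a,rel(np.array(o['position']),o['ee_rot'],[float(v) for v in a.split(',')],R))
E
python3 go.py 42 -14 .505,-.243,.17 .505,-.243,.067
```

```text
q [-1.16, 0.35, 0.15, 1.37, 0.0, 1.63] p [0.3129, -0.5148, 0.2492]
.505,-.243,.17 [-0.0345, 0.1133, 0.0892, 1.3618, -0.9557, 0.397]
.505,-.243,.067 [-0.0345, 0.1133, 0.0892, 1.3618, -0.955, 0.912]
```

```bash
sed -i "s/o\['ee_rot'\],\[float(v) for v in a.split(',')\],R)/o['ee_rot'],[float(v) for v in a.split(',')],R,True)/" go.py; python3 go.py 0 -14 .46,-.36,.25; python3 go.py 42 -14 .46,-.36,.25
```

```text
q [-1.16, 0.35, 0.15, 1.37, 0.0, 1.63] p [0.3129, -0.5148, 0.2492]
.46,-.36,.25 [-0.0001, -0.0003, -0.4065, 0.953, -0.4812, -0.0036]
q [-1.16, 0.35, 0.15, 1.37, 0.0, 1.63] p [0.3129, -0.5148, 0.2492]
.46,-.36,.25 [-0.1472, -0.0448, -0.3832, 0.953, -0.4812, -0.0036]
```

{"method": "apply_moves", "body": {"commands": [[[-0.1472, -0.0448, -0.3832, 0.953, -0.4812, 0, -1], [-0.1472, -0.0448, -0.3832, 0.953, -0.4812, 0, -1], [-0.1472, -0.0448, -0.3832, 0.953, -0.4812, 0, -1], [-0.1472, -0.0448, -0.3832, 0.953, -0.4812, 0, -1], [-0.1472, -0.0448, -0.3832, 0.953, -0.4812, 0, -1], [-0.1472, -0.0448, -0.3832, 0.953, -0.4812, 0, -1], [-0.1472, -0.0448, -0.3832, 0.953, -0.4812, 0, -1], [-0.1472, -0.0448, -0.3832, 0.953, -0.4812, 0, -1], [-0.1472, -0.0448, -0.3832, 0.953, -0.4812, 0, -1], [-0.1472, -0.0448, -0.3832, 0.953, -0.4812, 0, -1], [-0.1472, -0.0448, -0.3832, 0.953, -0.4812, 0, -1], [-0.1472, -0.0448, -0.3832, 0.953, -0.4812, 0, -1]]]}}

```text
t: 1.98
position: [0.4586, -0.3596, 0.2497]
ee_rot: [0.727, 2.348, -0.108]
force: [0.1, 0.3, -1.0]
grip_width: 0.0853
gripper_force: 0.0
```

```bash
python3 go.py 42 -14 .505,-.243,.16 .505,-.243,.068 .6,-.267,.068
```

```text
q [-0.97, -0.03, -0.53, 0.46, 0.33, -0.26] p [0.4586, -0.3596, 0.2497]
.505,-.243,.16 [-0.0193, -0.0057, -0.0498, 0.4119, 0.5633, 0.3289]
.505,-.243,.068 [-0.0193, -0.0057, -0.0498, 0.6989, 0.512, 0.6846]
.6,-.267,.068 [-0.0193, -0.0057, -0.0498, 0.3469, 0.6623, 0.9904]
```

{"method": "apply_moves", "body": {"commands": [[[-0.0193, -0.0057, -0.0498, 0.412, 0.563, 0.329, -1], [-0.0193, -0.0057, -0.0498, 0.412, 0.563, 0.329, -1], [-0.0193, -0.0057, -0.0498, 0.412, 0.563, 0.329, -1], [-0.0193, -0.0057, -0.0498, 0.699, 0.512, 0.685, -1], [-0.0193, -0.0057, -0.0498, 0.699, 0.512, 0.685, -1], [-0.0193, -0.0057, -0.0498, 0.699, 0.512, 0.685, -1], [-0.0193, -0.0057, -0.0498, 0.523, 0.587, 0.837, -1], [-0.0193, -0.0057, -0.0498, 0.347, 0.662, 0.99, -1], [-0.0193, -0.0057, -0.0498, 0.347, 0.662, 0.99, -1], [-0.0193, -0.0057, -0.0498, 0.347, 0.662, 0.99, -1]]]}}

```text
t: 3.22
position: [0.6007, -0.2679, 0.0696]
ee_rot: [0.301, 2.393, -0.113]
force: [-0.4, 0.2, -0.5]
grip_width: 0.0853
gripper_force: 0.0
```

```bash
python3 go.py 42 -14 .6,-.267,.068
python3 - <<'E'
from h import *
from workcell import camera
c=camera('side');t=camera('top')
a=cv2.resize(c['img'][270:420,270:420],(500,500),interpolation=2);b=cv2.resize(t['img'][150:250,310:410],(300,300),interpolation=2)
cv2.imwrite('pics/a1.png',np.hstack([a,np.vstack([b,np.zeros((200,300,3),np.uint8)])]))
E
```

```text
q [-0.66, 0.31, -0.74, -0.17, 0.27, -0.31] p [0.6007, -0.2679, 0.0696]
.6,-.267,.068 [-0.0003, -0.0, -0.0009, 0.0084, 0.0033, 0.0029]
```

View pics/a1.png

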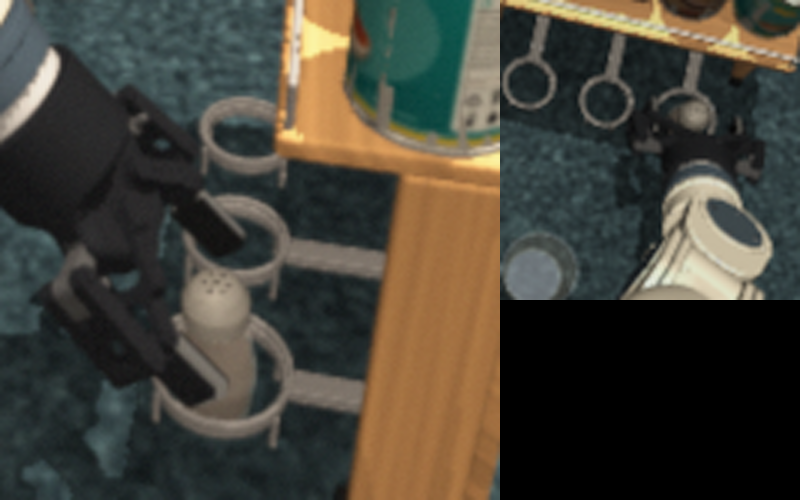

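The fingers straddle the shaker, which is centred between the pads (cap at (215,290) in the crop). Now close and lift straight up.

{"method": "apply_moves", "body": {"commands": [[[0, 0, 0, 0, 0, 0, 1], [0, 0, 0, 0, 0, 0, 1], [0, 0, 0, 0, 0, 0, 1], [0, 0, 0, 0, 0, 0, 1], [0, 0, 0, 0, 0, 0, 1], [0, 0, 0, 0, 0, 0, 1]]], "squeeze": 40}}

```text
t: 4.08
position: [0.601, -0.268, 0.069]
ee_rot: [0.301, 2.392, -0.113]
force: [-3.1, 1.6, 6.1]
grip_width: 0.0331
gripper_force: 39.0
```

```bash
python3 go.py 42 -14 .6007,-.2679,.13 .55,-.255,.135 .60,-.1,.135
```

```text
q [-0.66, 0.31, -0.74, -0.17, 0.27, -0.31] p [0.601, -0.268, 0.069]
.6007,-.2679,.13 [-0.0003, 0.0001, -0.0009, -0.2032, 0.0009, -0.2277]
.55,-.255,.135 [-0.0003, 0.0001, -0.0009, -0.0256, 0.0008, -0.4214]
.60,-.1,.135 [-0.0003, 0.0001, -0.0009, -0.0622, 0.8136, -0.3861]
```

{"method": "apply_moves", "body": {"commands": [[[0, 0, 0, -0.1, 0, -0.112, 1], [0, 0, 0, -0.203, 0, -0.228, 1], [0, 0, 0, -0.203, 0, -0.228, 1], [0, 0, 0, -0.1, 0.3, -0.34, 1], [0, 0, 0, -0.062, 0.6, -0.386, 1], [0, 0, 0, -0.062, 0.813, -0.386, 1], [0, 0, 0, -0.062, 0.813, -0.386, 1], [0, 0, 0, -0.062, 0.813, -0.386, 1], [0, 0, 0, -0.062, 0.813, -0.386, 1]]]}}

```text
t: 5.2
position: [0.5995, -0.1012, 0.1339]
ee_rot: [0.304, 2.394, -0.113]
force: [-0.6, -0.1, -1.6]
grip_width: 0.0331
gripper_force: 39.8
```

```bash
python3 go.py 42 -14 .6475,-.0925,.115
python3 - <<'E'
from h import *
from workcell import camera,get_obs
c=camera('side');t=camera('top');o=get_obs()
pickle.dump((c,t,o),open('s1.pkl','wb'))
print(proj(c,o['position']),proj(t,o['position']))
a=cv2.resize(c['img'][230:380,270:420],(500,500),interpolation=2);b=cv2.resize(t['img'][150:250,270:370],(300,300),interpolation=2)
cv2.imwrite('pics/a2.png',np.hstack([a,np.vstack([b,np.zeros((200,300,3),np.uint8)])]))
E
```

```text
q [-0.33, 0.13, -0.77, -0.05, 0.05, -0.06] p [0.5995, -0.1012, 0.1339]
.6475,-.0925,.115 [-0.0005, -0.0003, -0.0011, -0.1017, 0.1018, 0.2185]
[322.6 270.7] [326.5 183.4]
```

View pics/a2.png

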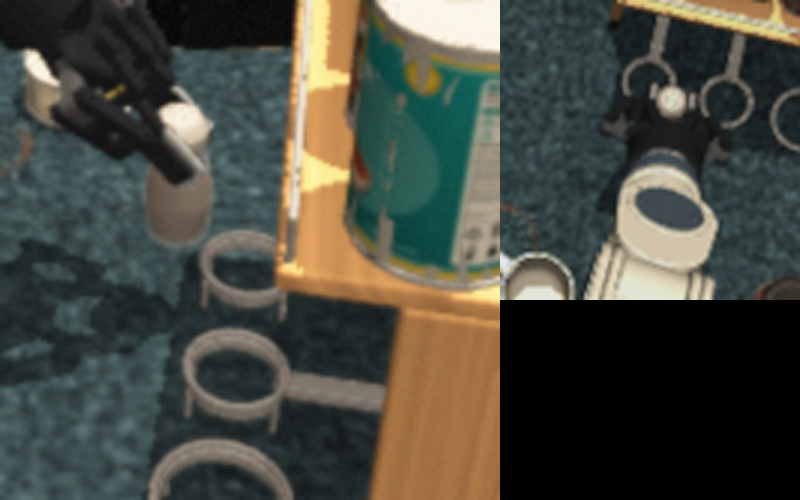

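The shaker is held with its foot around (178,232) in the side crop and its cap at (672,101) in the top crop. I'll measure its offset from the TCP.

Run:
```python
from h import *
c,t,o=pickle.load(open('s1.pkl','rb'))
print('foot',onz(c,323.4,297.7,.065),'cap top',onz(t,327.1,183.3,.15), 'cap side',onz(c,270+182/3.333,230+115/3.333,.15))
# bottom outline of the shaker in side view: pale vs dark
g=cv2.cvtColor(c['img'],cv2.COLOR_BGR2HSV)[...,2]
for r in range(276,309,3):print(r,g[r,308:338].tolist())
```

```text
foot [ 0.6042 -0.1     0.065 ] cap top [ 0.5962 -0.101   0.15  ] cap side [ 0.6027 -0.1029  0.15  ]
276 [35, 55, 72, 68, 57, 40, 25, 22, 25, 23, 27, 26, 26, 34, 46, 68, 101, 128, 159, 172, 144, 113, 118, 123, 114, 91, 85, 88, 96, 101]
279 [82, 94, 97, 92, 89, 87, 83, 74, 42, 27, 23, 24, 27, 22, 27, 28, 37, 48, 67, 101, 143, 173, 172, 133, 130, 100, 94, 105, 109, 105]
282 [71, 75, 83, 89, 95, 95, 93, 95, 101, 99, 78, 44, 28, 26, 26, 21, 22, 23, 29, 52, 92, 116, 121, 127, 121, 96, 76, 81, 93, 95]
285 [109, 102, 93, 100, 108, 102, 91, 91, 97, 100, 108, 106, 99, 84, 62, 72, 94, 105, 114, 119, 123, 124, 127, 124, 122, 113, 93, 84, 86, 92]
288 [106, 95, 80, 79, 93, 101, 89, 91, 96, 99, 102, 106, 108, 107, 111, 115, 116, 121, 120, 121, 123, 121, 124, 120, 122, 115, 107, 89, 82, 87]
291 [88, 87, 82, 76, 82, 87, 87, 92, 94, 100, 99, 104, 105, 108, 112, 112, 116, 119, 120, 122, 121, 120, 117, 116, 111, 101, 75, 68, 65, 69]
294 [82, 82, 82, 76, 77, 80, 84, 85, 90, 92, 94, 101, 103, 105, 106, 105, 108, 107, 105, 109, 109, 102, 97, 97, 98, 95, 92, 95, 96, 92]
297 [95, 86, 79, 80, 83, 82, 85, 84, 85, 90, 93, 94, 99, 98, 99, 101, 99, 100, 100, 98, 99, 96, 92, 97, 102, 87, 80, 84, 85, 82]
300 [76, 81, 82, 80, 73, 74, 88, 97, 92, 91, 92, 92, 94, 98, 97, 98, 99, 100, 96, 98, 93, 99, 105, 105, 97, 95, 99, 114, 135, 135]
303 [72, 77, 77, 77, 80, 79, 76, 77, 73, 79, 86, 97, 105, 106, 109, 106, 102, 99, 105, 105, 102, 97, 98, 105, 129, 138, 137, 141, 136, 132]
306 [77, 78, 79, 76, 82, 87, 89, 86, 85, 78, 78, 76, 81, 90, 89, 78, 70, 66, 65, 55, 51, 64, 101, 122, 118, 112, 92, 80, 83, 93]
```

```bash
python3 go.py 42 -14 .645,-.0935,.118 .645,-.0935,.09 .645,-.0935,.072
```

```text
q [-0.33, 0.13, -0.77, -0.05, 0.05, -0.06] p [0.5995, -0.1013, 0.1342]
.645,-.0935,.118 [-0.0005, -0.0002, -0.0011, -0.1022, 0.0943, 0.201]
.645,-.0935,.09 [-0.0005, -0.0002, -0.0011, -0.0086, 0.094, 0.3051]
.645,-.0935,.072 [-0.0005, -0.0002, -0.0011, 0.0515, 0.0938, 0.3721]
```

{"method": "apply_moves", "body": {"commands": [[[0, 0, 0, -0.102, 0.094, 0.201, 1], [0, 0, 0, -0.102, 0.094, 0.201, 1], [0, 0, 0, -0.102, 0.094, 0.201, 1], [0, 0, 0, -0.07, 0.094, 0.236, 1], [0, 0, 0, -0.04, 0.094, 0.27, 1], [0, 0, 0, -0.0086, 0.094, 0.305, 1], [0, 0, 0, -0.0086, 0.094, 0.305, 1], [0, 0, 0, -0.0086, 0.094, 0.305, 1]]]}}

```text
t: 6.3
position: [0.6453, -0.0922, 0.0904]
ee_rot: [0.302, 2.393, -0.113]
force: [0.1, -0.0, -1.0]
grip_width: 0.0332
gripper_force: 39.8
```

```bash
python3 go.py 42 -14 .645,-.0935,.072
python3 - <<'E'
from h import *
from workcell import camera,get_obs
c=camera('side');t=camera('top');o=get_obs()
pickle.dump((c,t,o),open('s2.pkl','wb'));print(o['force'])
a=cv2.resize(c['img'][260:350,300:390],(540,540),interpolation=2);b=cv2.resize(t['img'][155:205,295:345],(250,250),interpolation=2)
cv2.imwrite('pics/a3.png',np.hstack([a,np.vstack([b,np.zeros((290,250,3),np.uint8)])]))
E
```

```text
q [-0.28, 0.27, -0.74, -0.17, 0.02, -0.02] p [0.6453, -0.0922, 0.0904]
.645,-.0935,.072 [-0.0003, -0.0001, -0.0009, 0.0615, -0.0071, 0.0686]
[-0.46588861  0.79317214 -0.68204307]
```

View pics/a3.png

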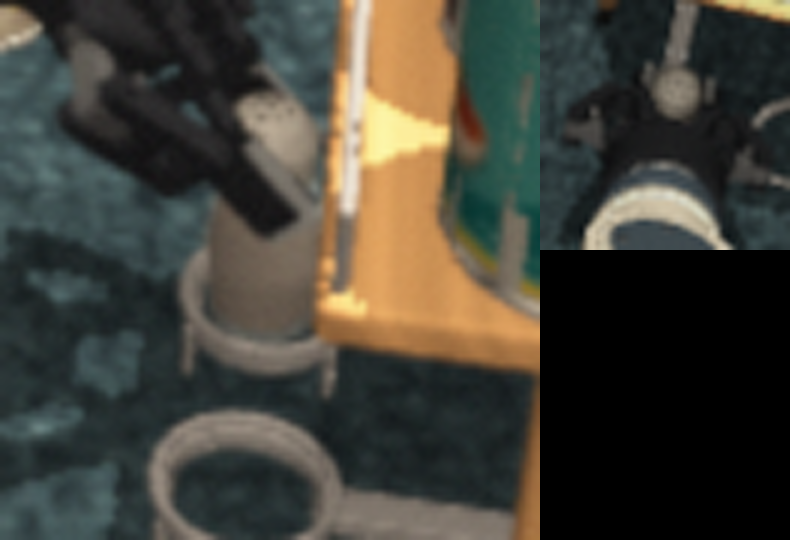

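The foot is already 9 mm inside the ring mouth, centred and free of force. Lower to the worktop.

{"method": "apply_moves", "body": {"commands": [[[0, 0, 0, 0.03, 0, 0.033, 1], [0, 0, 0, 0.055, 0, 0.061, 1], [0, 0, 0, 0.07, 0, 0.0775, 1], [0, 0, 0, 0.07, 0, 0.0775, 1], [0, 0, 0, 0.07, 0, 0.0775, 1]]]}}

```text
t: 7.02
position: [0.6451, -0.0921, 0.0692]
ee_rot: [0.302, 2.394, -0.113]
force: [-0.3, -0.2, -0.7]
grip_width: 0.0333
gripper_force: 39.8
```

{"method": "apply_moves", "body": {"commands": [[[0, 0, 0, 0, 0, 0, -0.2], [0, 0, 0, 0, 0, 0, -0.6], [0, 0, 0, 0, 0, 0, -1], [0, 0, 0, 0, 0, 0, -1], [0, 0, 0, 0, 0, -0.15, -1], [0, 0, 0, 0, 0, -0.4, -1], [0, 0, 0, 0, 0, -0.7, -1], [0, 0, 0, 0, 0, -0.9, -1], [0, 0, 0, 0, 0, -0.9, -1], [0, 0, 0, 0, 0, -0.9, -1]]]}}

```text
t: 8.28
position: [0.5287, -0.0627, 0.2031]
ee_rot: [0.302, 2.393, -0.113]
force: [-0.2, 1.0, -0.6]
grip_width: 0.0857
gripper_force: 0.0
```

```bash
python3 - <<'E'
from h import *
from workcell import camera
c=camera('side');t=camera('top')
a=cv2.resize(c['img'][270:400,280:390],(440,520),interpolation=2);b=cv2.resize(t['img'][160:260,210:330],(360,300),interpolation=2)
cv2.imwrite('pics/a4.png',np.hstack([a,np.vstack([b,np.zeros((220,360,3),np.uint8)])]))
E
python3 go.py 42 24 .37,.17,.2  .428,.196,.09; python3 go.py 42 0 .428,.196,.2  .428,.196,.09
```

```text
q [-0.29, -0.1, -0.77, 0.17, 0.03, -0.03] p [0.5287, -0.0627, 0.202]
.37,.17,.2 [-0.0709, -0.0003, -0.0795, 0.7951, 0.9311, -0.6961]
.428,.196,.09 [-0.0709, -0.0003, -0.0795, 0.9771, 1.1275, -0.1201]
q [-0.29, -0.1, -0.77, 0.17, 0.03, -0.03] p [0.5287, -0.0627, 0.202]
.428,.196,.2 [-0.0263, -0.0004, -0.0299, 0.6101, 1.1289, -0.5297]
.428,.196,.09 [-0.0263, -0.0004, -0.0299, 0.9771, 1.1275, -0.1201]
```

View pics/a4.png

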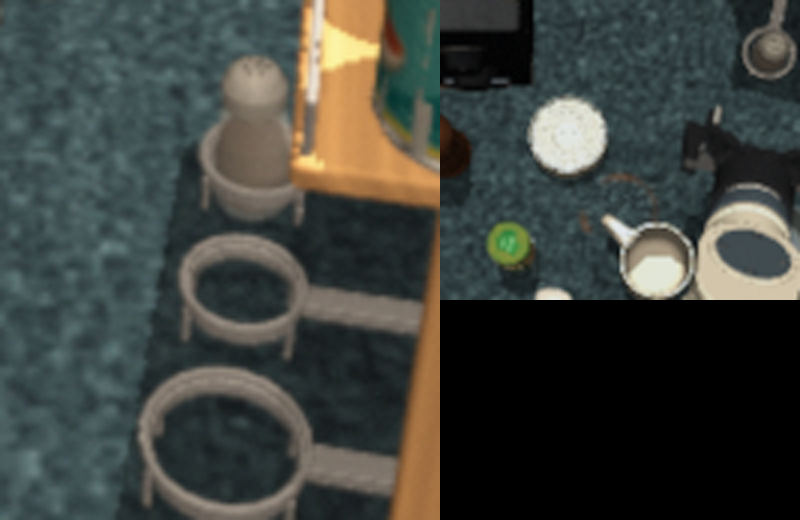

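Salt is seated in the far narrow ring: its foot shows in the ring at (250,185) in the crop. Next, the jar.

```bash
python3 go.py 42 15 .44,.15,.215; sed -i "s/top0.pkl','rb'/top1.pkl','rb'/;s/side0.pkl','rb'/side1.pkl','rb'/" rings.py
python3 - <<'E'
from workcell import camera
import pickle
for n in('top','side'):pickle.dump(camera(n),open(n+'1.pkl','wb'))
E
python3 rings.py
```

```text
q [-0.29, -0.1, -0.77, 0.17, 0.03, -0.03] p [0.5287, -0.0627, 0.202]
.44,.15,.215 [-0.0542, -0.0003, -0.0609, 0.474, 0.921, -0.5092]
T (306, 164, 334, 190) [318.9 177.4] [13.2 14.4] [ 0.6467 -0.0903  0.025 ]
T (332, 170, 360, 196) [344.9 183.3] [13.8 14.4] [ 0.6256 -0.1789  0.025 ]
T (356, 174, 388, 204) [370.7 189.4] [17.6 18.4] [ 0.6041 -0.2662  0.025 ]
S (321, 325, 360, 360) [340.4 342.2] [16.2 26. ] [ 0.6284 -0.1824  0.025 ]
S (310, 350, 362, 405) [335.9 381.6] [27.3 37.5] [ 0.6065 -0.2701  0.025 ]
```

{"method": "apply_moves", "body": {"commands": [[[-0.0542, 0, -0.0609, 0.474, 0.921, -0.509, -1], [-0.0542, 0, -0.0609, 0.474, 0.921, -0.509, -1], [-0.0542, 0, -0.0609, 0.474, 0.921, -0.509, -1], [-0.0542, 0, -0.0609, 0.474, 0.921, -0.509, -1], [-0.0542, 0, -0.0609, 0.474, 0.921, -0.509, -1], [-0.0542, 0, -0.0609, 0.474, 0.921, -0.509, -1]]]}}

```text
t: 9.22
position: [0.44, 0.1503, 0.2155]
ee_rot: [-0.317, 2.392, 0.121]
force: [1.1, -0.0, 0.4]
grip_width: 0.0858
gripper_force: 0.0
```

```bash
python3 go.py 42 15 .4275,.1955,.18 .4275,.1955,.07
```

```text
q [0.07, -0.25, -0.84, 0.26, 0.13, -0.14] p [0.44, 0.1503, 0.2155]
.4275,.1955,.18 [0.0001, -0.0002, 0.0002, 0.1198, 0.2348, 0.131]
.4275,.1955,.07 [0.0001, -0.0002, 0.0002, 0.4874, 0.2351, 0.5401]
```

{"method": "apply_moves", "body": {"commands": [[[0, 0, 0, 0.12, 0.235, 0.131, -1], [0, 0, 0, 0.12, 0.235, 0.131, -1], [0, 0, 0, 0.25, 0.235, 0.275, -1], [0, 0, 0, 0.38, 0.235, 0.42, -1], [0, 0, 0, 0.487, 0.235, 0.54, -1], [0, 0, 0, 0.487, 0.235, 0.54, -1], [0, 0, 0, 0.487, 0.235, 0.54, -1]]]}}

```text
t: 10.1
position: [0.4432, 0.2034, 0.089]
ee_rot: [-0.315, 2.418, 0.112]
force: [-0.5, -0.6, 1.0]
grip_width: 0.0856
gripper_force: 0.0
```

```bash
python3 go.py 42 15 .4275,.1955,.07
python3 - <<'E'
from h import *
from workcell import camera
t=camera('top');T=pickle.load(open('top0.pkl','rb'))
for c in(T,t):print(blob(c['img'],(40,90,50),(80,255,255),(222,230,245,255))[:2])
E
```

```text
q [0.26, 0.03, -1.04, -0.21, -0.0, -0.0] p [0.4432, 0.2034, 0.089]
.4275,.1955,.07 [-0.0008, -0.0042, -0.0001, 0.127, -0.0179, 0.0166]
(array([232.73333333, 239.8       ]), [4, 4, 14, 12, 105])
(array([231.44736842, 238.48684211]), [4, 4, 12, 10, 76])
```

{"method": "apply_moves", "body": {"commands": [[[0, 0, 0, -0.234, 0, -0.26, -1], [0, 0, 0, -0.234, 0, -0.26, -1], [0, 0, 0, -0.234, 0, -0.26, -1]]]}}

```text
t: 10.52
position: [0.4447, 0.205, 0.1604]
ee_rot: [-0.317, 2.413, 0.113]
force: [-0.3, 0.6, 0.4]
grip_width: 0.0855
gripper_force: 0.0
```

```bash
python3 go.py 30 15 .4275,.1955,.15 .4275,.1955,.07
python3 - <<'E'
from h import *
from workcell import camera
t=camera('top');print(blob(t['img'],(40,90,50),(80,255,255),(222,230,245,255))[:2])
E
```

```text
q [0.26, -0.11, -0.9, 0.07, -0.0, 0.0] p [0.4447, 0.205, 0.1604]
.4275,.1955,.15 [-0.0006, 0.0298, 0.0, 0.1061, -0.0236, -0.0228]
.4275,.1955,.07 [-0.0006, 0.0298, 0.0, 0.367, -0.0223, 0.2804]
(array([231.28, 236.8 ]), [4, 4, 12, 7, 50])
```

{"method": "apply_moves", "body": {"commands": [[[0, 0.03, 0, 0.106, -0.0236, -0.023, -1], [0, 0.03, 0, 0.106, -0.0236, -0.023, -1], [0, 0.03, 0, 0.2, -0.023, 0.087, -1], [0, 0.03, 0, 0.3, -0.0225, 0.203, -1], [0, 0.03, 0, 0.367, -0.0223, 0.28, -1], [0, 0.03, 0, 0.367, -0.0223, 0.28, -1], [0, 0.03, 0, 0.367, -0.0223, 0.28, -1]]]}}

```text
t: 11.45
position: [0.4274, 0.1957, 0.069]
ee_rot: [-0.341, 2.601, 0.086]
force: [-0.0, 0.8, 0.4]
grip_width: 0.0854
gripper_force: 0.0
```

```bash
python3 go.py 30 15 .4275,.1955,.07
python3 - <<'E'
from h import *
from workcell import camera
c=camera('side');t=camera('top')
for k in('side','top'):pass
a=cv2.resize(c['img'][180:270,220:310],(450,450),interpolation=2);b=cv2.resize(t['img'][205:275,200:270],(350,350),interpolation=2)
pickle.dump((c,t),open('s3.pkl','wb'))
S=pickle.load(open('side0.pkl','rb'))
for q in(S,c):print(blob(q['img'],(45,90,40),(80,255,255),(236,208,258,228))[:2])
cv2.imwrite('pics/a5.png',np.hstack([a,np.vstack([b,np.zeros((100,350,3),np.uint8)])]))
E
```

```text
q [0.25, 0.05, -0.93, 0.07, 0.0, -0.01] p [0.4274, 0.1957, 0.069]
.4275,.1955,.07 [-0.0006, -0.0005, 0.0, -0.0026, -0.0012, -0.0045]
(array([245.41052632, 221.72631579]), [2, 9, 16, 9, 95])
(array([249.31818182, 221.09090909]), [8, 9, 10, 8, 44])
```

The jar hasn't moved (the right edge of the cap is in the same column). Close.

{"method": "apply_moves", "body": {"commands": [[[0, 0, 0, 0, 0, 0, 1], [0, 0, 0, 0, 0, 0, 1], [0, 0, 0, 0, 0, 0, 1], [0, 0, 0, 0, 0, 0, 1], [0, 0, 0, 0, 0, 0, 1]]], "squeeze": 40}}

```text
t: 12.18
position: [0.4274, 0.1957, 0.0691]
ee_rot: [-0.341, 2.602, 0.086]
force: [-2.3, 0.4, 6.6]
grip_width: 0.0445
gripper_force: 41.7
```

```bash
python3 go.py 30 15 .4275,.1957,.2 ;python3 go.py 30 -14 .53,.04,.2
```

```text
q [0.25, 0.05, -0.93, 0.07, 0.0, -0.01] p [0.4274, 0.1957, 0.0691]
.4275,.1957,.2 [-0.0006, -0.0006, 0.0, -0.3253, -0.0024, -0.5679]
q [0.25, 0.05, -0.93, 0.07, 0.0, -0.01] p [0.4274, 0.1957, 0.0691]
.53,.04,.2 [0.0396, -0.0005, 0.0698, -0.58, -0.8865, -0.4188]
```

{"method": "apply_moves", "body": {"commands": [[[0, 0, 0, -0.12, 0, -0.21, 1], [0, 0, 0, -0.24, 0, -0.42, 1], [0, 0, 0, -0.325, 0, -0.568, 1], [0, 0, 0, -0.325, 0, -0.568, 1], [0.0396, 0, 0.0698, -0.58, -0.886, -0.419, 1], [0.0396, 0, 0.0698, -0.58, -0.886, -0.419, 1], [0.0396, 0, 0.0698, -0.58, -0.886, -0.419, 1], [0.0396, 0, 0.0698, -0.58, -0.886, -0.419, 1], [0.0396, 0, 0.0698, -0.58, -0.886, -0.419, 1], [0.0396, 0, 0.0698, -0.58, -0.886, -0.419, 1]]]}}

```text
t: 13.42
position: [0.5287, 0.0407, 0.1986]
ee_rot: [0.317, 2.607, -0.087]
force: [0.2, 0.1, -1.7]
grip_width: 0.0447
gripper_force: 42.0
```

```bash
python3 go.py 33 -14 .568,-.166,.12
```

```text
q [-0.02, -0.02, -0.57, 0.51, -0.11, 0.19] p [0.5287, 0.0407, 0.1986]
.568,-.166,.12 [-0.0002, -0.0092, 0.0004, -0.1859, -0.9549, 0.5605]
```

{"method": "apply_moves", "body": {"commands": [[[0, 0, 0, -0.186, -0.955, 0.56, 1], [0, 0, 0, -0.186, -0.955, 0.56, 1], [0, 0, 0, -0.186, -0.955, 0.56, 1], [0, 0, 0, -0.186, -0.955, 0.56, 1], [0, 0, 0, -0.186, -0.955, 0.56, 1], [0, 0, 0, -0.186, -0.955, 0.56, 1], [0, 0, 0, -0.186, -0.955, 0.56, 1]]]}}

```text
t: 14.3
position: [0.5687, -0.1653, 0.1216]
ee_rot: [0.317, 2.605, -0.087]
force: [-0.0, 0.2, -1.4]
grip_width: 0.0445
gripper_force: 42.0
```

```bash
python3 - <<'E'
from h import *
from workcell import camera,get_obs
c=camera('side');t=camera('top');o=get_obs();P=o['position']
pickle.dump((c,t,o),open('s4.pkl','wb'));print(np.round(P,4))
for q,b,n in((c,(280,230,370,330),'S'),(t,(320,160,380,220),'T')):
    p,s,_=blob(q['img'],(40,90,40),(80,255,255),b);print(n,p,s,onz(q,*p,P[2]+.03))
# glass body/foot outline vs. empty image
S=pickle.load(open('side1.pkl','rb'));x=proj(c,P).astype(int);print(x)
d=cv2.absdiff(c['img'],S['img']).max(2)
for r in range(x[1],x[1]+50,4):print(r,d[r,x[0]-18:x[0]+22].tolist())
a=cv2.resize(c['img'][x[1]-50:x[1]+70,x[0]-60:x[0]+60],(540,540),interpolation=2);b=cv2.resize(t['img'][150:210,315:375],(260,260),interpolation=2)
cv2.imwrite('pics/a5.png',np.hstack([a,np.vstack([b,np.zeros((280,260,3),np.uint8)])]))
E
python3 go.py 30 -14 .627,-.1805,.12 .627,-.1805,.09
```

```text
[ 0.5688 -0.1656  0.1216]
S [315.17808219 292.43150685] [25, 53, 18, 17, 146] [ 0.5755 -0.1877  0.1516]
T [348.09638554 189.87951807] [21, 25, 15, 10, 83] [ 0.5746 -0.1656  0.1516]
[309 297]
297 [46, 45, 53, 57, 59, 56, 58, 65, 69, 69, 57, 52, 65, 80, 70, 55, 40, 20, 18, 48, 61, 66, 58, 59, 64, 69, 60, 49, 30, 56, 99, 94, 14, 0, 3, 2, 1, 1, 5, 3]
301 [60, 64, 67, 73, 68, 64, 65, 69, 70, 73, 71, 76, 69, 59, 55, 40, 17, 56, 72, 100, 100, 100, 128, 124, 125, 135, 132, 126, 114, 100, 106, 118, 35, 4, 4, 2, 3, 2, 1, 3]
305 [74, 63, 55, 40, 30, 35, 36, 45, 71, 77, 71, 68, 66, 70, 71, 66, 48, 49, 37, 31, 57, 86, 102, 79, 103, 108, 113, 106, 95, 71, 35, 33, 4, 3, 3, 2, 3, 3, 1, 3]
309 [1, 0, 1, 2, 7, 16, 26, 30, 52, 59, 49, 43, 48, 48, 57, 60, 63, 76, 84, 80, 55, 26, 45, 82, 107, 84, 17, 23, 33, 36, 20, 19, 2, 1, 3, 1, 2, 2, 1, 2]
313 [2, 3, 1, 1, 3, 8, 18, 39, 58, 60, 67, 71, 60, 54, 59, 50, 53, 63, 66, 69, 62, 60, 41, 23, 52, 71, 98, 106, 104, 80, 19, 16, 1, 1, 1, 2, 0, 1, 4, 2]
317 [10, 6, 8, 11, 13, 14, 22, 39, 53, 61, 72, 79, 72, 66, 75, 80, 44, 19, 43, 60, 74, 93, 101, 101, 103, 110, 1
[... 599 characters left out ...]
 31, 21, 13, 5, 9, 7, 6, 10, 8, 2, 4, 5, 1, 2, 1, 1, 1]
337 [37, 31, 33, 35, 42, 46, 47, 42, 40, 42, 38, 31, 13, 10, 11, 8, 7, 7, 8, 8, 9, 6, 8, 8, 10, 5, 8, 9, 10, 7, 8, 10, 9, 2, 2, 2, 1, 1, 1, 2]
341 [40, 40, 37, 41, 41, 44, 47, 45, 43, 36, 34, 41, 46, 46, 49, 50, 40, 30, 16, 9, 6, 5, 9, 8, 4, 8, 8, 10, 7, 9, 7, 6, 3, 2, 2, 2, 1, 2, 1, 0]
345 [52, 48, 40, 31, 30, 36, 39, 41, 44, 51, 50, 45, 42, 36, 39, 43, 50, 46, 45, 43, 43, 40, 28, 9, 8, 10, 10, 8, 9, 8, 8, 2, 3, 1, 1, 2, 2, 1, 2, 4]
q [-0.48, 0.15, -0.61, 0.29, 0.12, -0.21] p [0.5688, -0.1656, 0.1216]
.627,-.1805,.12 [-0.0001, -0.0005, 0.0004, -0.2566, -0.0026, 0.1564]
.627,-.1805,.09 [-0.0001, -0.0005, 0.0004, -0.182, -0.0023, 0.2865]
```

Run:
```python
from h import *
c,t,o=pickle.load(open('s4.pkl','rb'));P=np.array(o['position'])
print(onz(c,309.7,326.5,.0525),proj(c,[P[0],P[1],.0525]))
an=np.linspace(0,6.28,60)
q=np.array([proj(c,[P[0]+.022*np.cos(a),P[1]+.022*np.sin(a),.0525]) for a in an]);print(q.min(0),q.max(0))
q=np.array([proj(t,[P[0]+.0225*np.cos(a),P[1]+.0225*np.sin(a),.1575]) for a in an]);print('top cap expected',q.min(0),q.max(0))
m=cv2.inRange(cv2.cvtColor(t['img'],cv2.COLOR_BGR2HSV),(35,60,30),(85,255,255))[180:200,335:365];print(np.argwhere(m).min(0)+[180,335],np.argwhere(m).max(0)+[180,335])
```

```text
[ 0.5702 -0.1673  0.0525] [308.9 325.9]
[297.4 317.8] [320.4 334.4]
top cap expected [341.2 184.2] [355.7 198.4]
[185 341] [195 356]
```

View pics/a5.png

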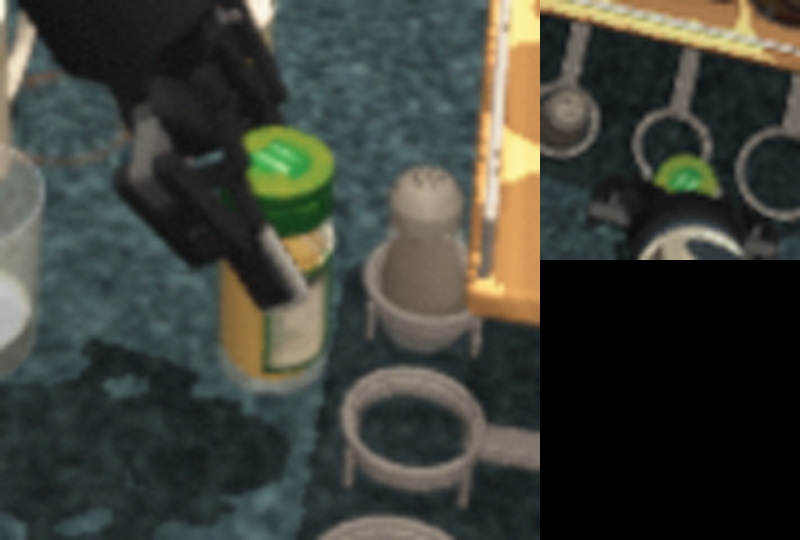

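The jar hangs upright and in line with the TCP (foot at about (270,375) in the crop, ring n1 at (412,425)). Insert it now.

{"method": "apply_moves", "body": {"commands": [[[0, 0, 0, -0.257, -0.0026, 0.156, 1], [0, 0, 0, -0.257, -0.0026, 0.156, 1], [0, 0, 0, -0.257, -0.0026, 0.156, 1], [0, 0, 0, -0.23, -0.0026, 0.2, 1], [0, 0, 0, -0.21, -0.0025, 0.24, 1], [0, 0, 0, -0.182, -0.0023, 0.2865, 1], [0, 0, 0, -0.182, -0.0023, 0.2865, 1], [0, 0, 0, -0.182, -0.0023, 0.2865, 1]]]}}

```text
t: 15.4
position: [0.6267, -0.1811, 0.0885]
ee_rot: [0.319, 2.606, -0.085]
force: [3.8, 4.6, -4.0]
grip_width: 0.0441
gripper_force: 41.8
```

```bash
python3 go.py 30 -14 .627,-.1805,.069
```

```text
q [-0.45, 0.29, -0.53, 0.24, 0.1, -0.18] p [0.6267, -0.1811, 0.0885]
.627,-.1805,.069 [0.0, -0.0008, 0.0001, 0.0477, 0.0033, 0.0853]
```

{"method": "apply_moves", "body": {"commands": [[[0, 0, 0, 0.01, 0.01, 0.02, 1], [0, 0, 0, 0.022, 0.01, 0.045, 1], [0, 0, 0, 0.033, 0.01, 0.067, 1], [0, 0, 0, 0.044, 0.01, 0.087, 1], [0, 0, 0, 0.044, 0.01, 0.087, 1], [0, 0, 0, 0.044, 0.01, 0.087, 1]]]}}

```text
t: 16.15
position: [0.6282, -0.1801, 0.0697]
ee_rot: [0.319, 2.605, -0.087]
force: [0.8, -0.4, -1.2]
grip_width: 0.0443
gripper_force: 42.3
```

{"method": "apply_moves", "body": {"commands": [[[0, 0, 0, 0, 0, 0, -0.2], [0, 0, 0, 0, 0, 0, -0.6], [0, 0, 0, 0, 0, 0, -0.8], [0, 0, 0, 0, 0, 0, -0.8], [0, 0, 0, 0.02, 0, -0.15, -0.8], [0, 0, 0, 0.05, 0, -0.4, -0.8], [0, 0, 0, 0.1, 0, -0.7, -1], [0, 0, 0, 0.15, 0, -0.95, -1], [0, 0, 0, 0.15, 0, -0.95, -1], [0, 0, 0, 0.15, 0, -0.95, -1]]]}}

```text
t: 17.4
position: [0.5116, -0.1508, 0.2197]
ee_rot: [0.319, 2.605, -0.088]
force: [-0.0, -0.1, -0.6]
grip_width: 0.0856
gripper_force: 0.0
```

```bash
cat > mill.py <<'E'
from h import *
T=pickle.load(open('top0.pkl','rb'));S=pickle.load(open('side0.pkl','rb'))
# dark brown: low value, red dominant
def brown(c,b):
    x0,y0,x1,y1=b;im=c['img'][y0:y1,x0:x1].astype(int);m=((im[...,2]>im[...,0]+12)&(im[...,2]<130)).astype(np.uint8)
    return m
m=brown(S,(268,175,305,245))
for r in range(m.shape[0]):
    q=np.flatnonzero(m[r])
    if len(q) and r%3==0:print(r+175,q.min()+268,q.max()+268,end=' | ')
print()
m=brown(T,(190,190,230,230))
for r in range(m.shape[0]):
    q=np.flatnonzero(m[r])
    if len(q):print(r+190,q.min()+190,q.max()+190,end=' | ')
E
python3 mill.py; python3 go.py 40 22 .50,.16,.25 .535,.268,.25
python3 - <<'E'
from h import *
from workcell import camera
c=camera('side');t=camera('top')
for q,b,n in((c,(310,270,370,360),'S'),(t,(325,160,370,210),'T')):
    p,s,_=blob(q['img'],(40,90,40),(80,255,255),b);print(n,p,s,onz(q,*p,.1))
E
```

```text
175 268 282 | 181 283 283 | 187 282 289 | 190 277 292 | 193 268 293 | 196 277 292 | 199 277 293 | 202 277 292 | 205 278 291 | 208 279 291 | 211 279 291 | 214 279 292 | 217 279 293 | 220 269 294 | 223 278 294 | 226 278 294 | 229 277 295 | 232 277 295 | 235 278 293 | 
198 203 209 | 199 201 211 | 200 201 212 | 201 200 212 | 202 199 213 | 203 199 214 | 204 199 216 | 205 198 218 | 206 199 218 | 207 199 219 | 208 199 219 | 209 200 219 | 210 201 219 | 211 202 219 | 212 203 219 | 213 204 219 | 214 205 218 | 215 205 218 | 216 206 217 | 217 207 216 | 218 209 215 | q [-0.51, -0.05, -0.54, 0.57, 0.13, -0.23] p [0.5116, -0.1508, 0.2197]
.50,.16,.25 [-0.0576, -0.0275, -0.082, 0.2987, 1.4935, -0.3488]
.535,.268,.25 [-0.0576, -0.0275, -0.082, 0.2643, 2.0598, -0.3303]
S [341.74137931 316.09482759] [20, 34, 24, 23, 348] [ 0.6245 -0.1925  0.1   ]
T [349.21666667 178.125     ] [17, 12, 15, 14, 120] [ 0.6251 -0.1801  0.1   ]
```

```bash
python3 - <<'E'
from h import *
T=pickle.load(open('top0.pkl','rb'));S=pickle.load(open('side0.pkl','rb'))
print('T head',onz(T,206.2,205.8,.133),'T foot',onz(T,211.,210,.005),'S foot',onz(S,286,232,.005),'S head',onz(S,285,199,.133))
print(tri(T,(206.2,205.8),S,(285,199)))
E
python3 go.py 35 18 .52,.05,.27
```

```text
T head [0.5296 0.2752 0.133 ] T foot [0.5388 0.2772 0.005 ] S foot [0.5405 0.2703 0.005 ] S head [0.5368 0.2304 0.133 ]
(array([0.5362, 0.2788, 0.1094]), array([0.0031]))
q [-0.51, -0.04, -0.54, 0.57, 0.13, -0.23] p [0.5116, -0.1507, 0.2185]
.52,.05,.27 [-0.0477, -0.0145, -0.075, 0.0476, 0.9837, -0.325]
```

{"method": "apply_moves", "body": {"commands": [[[-0.0477, -0.0145, -0.075, 0.0476, 0.984, -0.325, -1], [-0.0477, -0.0145, -0.075, 0.0476, 0.984, -0.325, -1], [-0.0477, -0.0145, -0.075, 0.0476, 0.984, -0.325, -1], [-0.0477, -0.0145, -0.075, 0.0476, 0.984, -0.325, -1], [-0.0477, -0.0145, -0.075, 0.0476, 0.984, -0.325, -1], [-0.0477, -0.0145, -0.075, 0.0476, 0.984, -0.325, -1]]]}}

```text
t: 18.25
position: [0.52, 0.0498, 0.27]
ee_rot: [-0.397, 2.505, 0.124]
force: [0.3, -0.1, -0.6]
grip_width: 0.0854
gripper_force: 0.0
```

```bash
python3 go.py 38 18 .50,.22,.24 .537,.2755,.215 .537,.2755,.128
```

```text
q [-0.23, -0.12, -0.51, 0.64, 0.3, -0.46] p [0.52, 0.0498, 0.27]
.50,.22,.24 [-0.0001, -0.0084, 0.0, -0.0519, 0.8402, 0.2185]
.537,.2755,.215 [-0.0001, -0.0084, 0.0, -0.1948, 1.0471, 0.4707]
.537,.2755,.128 [-0.0001, -0.0084, 0.0, 0.0546, 1.0474, 0.8272]
```

{"method": "apply_moves", "body": {"commands": [[[0, -0.0084, 0, -0.052, 0.84, 0.2185, -1], [0, -0.0084, 0, -0.052, 0.84, 0.2185, -1], [0, -0.0084, 0, -0.052, 0.84, 0.2185, -1], [0, -0.0084, 0, -0.052, 0.84, 0.2185, -1], [0, -0.0084, 0, -0.052, 0.84, 0.2185, -1]]]}}

```text
t: 18.88
position: [0.5002, 0.2196, 0.2405]
ee_rot: [-0.389, 2.452, 0.132]
force: [-0.4, -0.6, 0.1]
grip_width: 0.085
gripper_force: 0.0
```

```bash
python3 go.py 38 18 .537,.2755,.215 .537,.2755,.128
```

```text
q [0.24, -0.1, -0.61, 0.39, 0.05, -0.06] p [0.5002, 0.2196, 0.2405]
.537,.2755,.215 [-0.0003, 0.0001, 0.0001, -0.1275, 0.2091, 0.2611]
.537,.2755,.128 [-0.0003, 0.0001, 0.0001, 0.1405, 0.2098, 0.6038]
```

{"method": "apply_moves", "body": {"commands": [[[0, 0, 0, -0.1275, 0.209, 0.261, -1], [0, 0, 0, -0.1275, 0.209, 0.261, -1], [0, 0, 0, -0.1275, 0.209, 0.261, -1], [0, 0, 0, -0.04, 0.209, 0.375, -1], [0, 0, 0, 0.05, 0.2095, 0.49, -1], [0, 0, 0, 0.14, 0.21, 0.604, -1], [0, 0, 0, 0.14, 0.21, 0.604, -1], [0, 0, 0, 0.14, 0.21, 0.604, -1]]]}}

```text
t: 19.88
position: [0.5378, 0.2755, 0.1305]
ee_rot: [-0.387, 2.449, 0.132]
force: [-0.2, -0.5, 0.4]
grip_width: 0.0854
gripper_force: 0.0
```

```bash
python3 go.py 38 18 .537,.2755,.128
python3 - <<'E'
from h import *
from workcell import camera,get_obs
c=camera('side');t=camera('top');P=get_obs()['position']
print(proj(c,P),proj(t,P))
a=cv2.resize(c['img'][160:250,240:330],(450,450),interpolation=2);b=cv2.resize(t['img'][170:240,170:240],(350,350),interpolation=2)
cv2.imwrite('pics/a6.png',np.hstack([a,np.vstack([b,np.zeros((100,350,3),np.uint8)])]))
E
```

```text
q [0.34, 0.14, -0.71, 0.06, -0.02, 0.02] p [0.5378, 0.2755, 0.1305]
.537,.2755,.128 [-0.0003, 0.0006, -0.0, 0.0107, 0.001, 0.0074]
[284.8 192.8] [206.1 203.3]
```

View pics/a6.png

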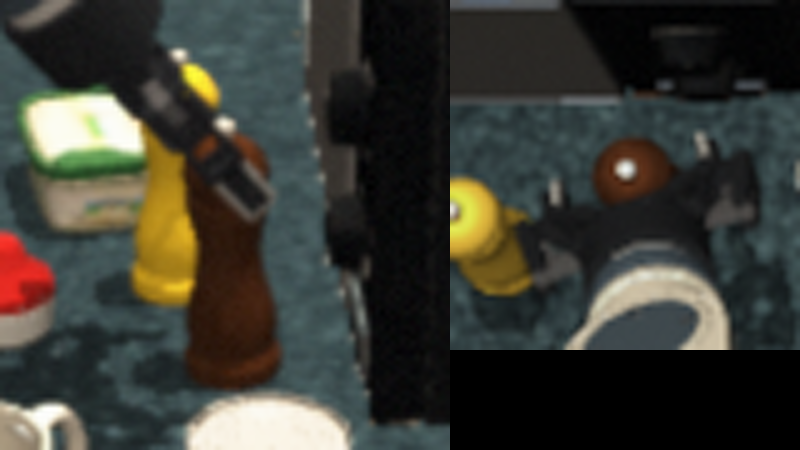

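The mill head (635,172) sits midway between the fingers at (557,190) and (703,145), with the yellow one clear. Grip it.

{"method": "apply_moves", "body": {"commands": [[[0, 0, 0, 0, 0, 0, 1], [0, 0, 0, 0, 0, 0, 1], [0, 0, 0, 0, 0, 0, 1], [0, 0, 0, 0, 0, 0, 1], [0, 0, 0, 0, 0, 0, 1]]], "squeeze": 60}}

```text
t: 20.6
position: [0.5377, 0.2765, 0.1299]
ee_rot: [-0.388, 2.448, 0.132]
force: [-0.8, -0.6, 6.4]
grip_width: 0.0464
gripper_force: 60.6
```

```bash
python3 go.py 38 18 .537,.2755,.25;python3 go.py 38 0 .50,.1,.25
```

```text
q [0.35, 0.14, -0.71, 0.05, -0.02, 0.02] p [0.5377, 0.2765, 0.1299]
.537,.2755,.25 [-0.0002, 0.0007, 0.0001, -0.3678, -0.0044, -0.4747]
q [0.35, 0.14, -0.71, 0.05, -0.02, 0.02] p [0.5377, 0.2765, 0.1299]
.50,.1,.25 [0.0306, 0.0007, 0.0395, -0.016, -0.782, -0.7502]
```

{"method": "apply_moves", "body": {"commands": [[[0, 0, 0, -0.05, 0, -0.064, 1], [0, 0, 0, -0.12, 0, -0.155, 1], [0, 0, 0, -0.22, 0, -0.284, 1], [0, 0, 0, -0.32, 0, -0.413, 1], [0, 0, 0, -0.368, 0, -0.475, 1], [0, 0, 0, -0.368, 0, -0.475, 1], [0.0306, 0, 0.0395, -0.016, -0.782, -0.75, 1], [0.0306, 0, 0.0395, -0.016, -0.782, -0.75, 1], [0.0306, 0, 0.0395, -0.016, -0.782, -0.75, 1], [0.0306, 0, 0.0395, -0.016, -0.782, -0.75, 1], [0.0306, 0, 0.0395, -0.016, -0.782, -0.75, 1]]]}}

```text
t: 21.98
position: [0.4994, 0.0996, 0.248]
ee_rot: [0.002, 2.478, 0.0]
force: [0.4, 0.2, -1.6]
grip_width: 0.0464
gripper_force: 62.7
```

```bash
python3 go.py 38 -14 .49,-.09,.25
```

```text
q [0.05, -0.17, -0.65, 0.42, -0.03, 0.04] p [0.4994, 0.0996, 0.248]
.49,-.09,.25 [0.0239, 0.0001, 0.0304, 0.0295, -0.948, -0.0365]
```

{"method": "apply_moves", "body": {"commands": [[[0.0239, 0, 0.0304, 0.03, -0.948, -0.0365, 1], [0.0239, 0, 0.0304, 0.03, -0.948, -0.0365, 1], [0.0239, 0, 0.0304, 0.03, -0.948, -0.0365, 1], [0.0239, 0, 0.0304, 0.03, -0.948, -0.0365, 1], [0.0239, 0, 0.0304, 0.03, -0.948, -0.0365, 1]]]}}

```text
t: 22.6
position: [0.4905, -0.0893, 0.2502]
ee_rot: [0.301, 2.463, -0.103]
force: [0.1, 0.6, -1.9]
grip_width: 0.0463
gripper_force: 63.2
```

```bash
python3 go.py 38 -14 .508,-.243,.25 .508,-.243,.185
```

```text
q [-0.4, -0.2, -0.66, 0.45, 0.1, -0.13] p [0.4905, -0.0893, 0.2502]
.508,-.243,.25 [0.0002, 0.0001, 0.0001, -0.2123, -0.7248, 0.1665]
.508,-.243,.185 [0.0002, 0.0001, 0.0001, -0.0121, -0.725, 0.4225]
```

{"method": "apply_moves", "body": {"commands": [[[0, 0, 0, -0.212, -0.725, 0.1665, 1], [0, 0, 0, -0.212, -0.725, 0.1665, 1], [0, 0, 0, -0.212, -0.725, 0.1665, 1], [0, 0, 0, -0.1, -0.725, 0.31, 1], [0, 0, 0, -0.012, -0.725, 0.4225, 1], [0, 0, 0, -0.012, -0.725, 0.4225, 1], [0, 0, 0, -0.012, -0.725, 0.4225, 1]]]}}

```text
t: 23.48
position: [0.5093, -0.2422, 0.187]
ee_rot: [0.296, 2.461, -0.103]
force: [-0.0, -0.6, -2.5]
grip_width: 0.046
gripper_force: 63.5
```

```bash
cat > m2.py <<'E'
from h import *
from workcell import camera,get_obs
c=camera('side');t=camera('top');o=get_obs();P=np.array(o['position']);print(P.round(4))
pickle.dump((c,t,o),open('s5.pkl','wb'))
zb=P[2]-.130;pj=lambda k,r,z:(lambda q:(q.min(0),q.max(0)))(np.array([proj(k,[P[0]+r*np.cos(a),P[1]+r*np.sin(a),z]) for a in np.linspace(0,6.28,60)]))
print('exp foot S',pj(c,.029,zb),'exp foot+8mm',pj(c,.029,zb+.008),'exp head S',pj(c,.025,P[2]+.003),'exp head T',pj(t,.025,P[2]+.003))
x,y=proj(c,P).astype(int)
def br(c,x0,y0,x1,y1):
    im=c['img'][y0:y1,x0:x1].astype(int);return ((im[...,2]>im[...,0]+14)&(im[...,2]<140)).astype(np.uint8)
for k,b in((c,(x-35,y-35,x+45,y+85)),(t,(330,170,410,240))):
    m=br(k,*b);n,l,s,ce=cv2.connectedComponentsWithStats(m)
    for i in range(1,n):
        if s[i,4]>30:print('blob',s[i]+[b[0],b[1],0,0,0])
    if k is c:
        i=1+np.argmax(s[1:,4])
        for r in range(0,m.shape[0],3):
            q=np.flatnonzero(l[r]==i)
            if len(q):print(r+b[1],q.min()+b[0],q.max()+b[0],end=' | ')
        print()
E
python3 m2.py
```

```text
[ 0.509  -0.243   0.1876]
exp foot S (array([261.6, 344.2]), array([295.2, 371. ])) exp foot+8mm (array([261.4, 340.9]), array([295.2, 367.6])) exp head S (array([261.3, 286.6]), array([293.2, 307.6])) exp head T (array([368.5, 200.2]), array([385.1, 216.6]))
blob [ 264  282   33   90 2000]
blob [315 366   7  17  53]
284 273 281 | 287 270 287 | 290 267 289 | 293 268 292 | 296 270 293 | 299 274 293 | 302 272 292 | 305 275 292 | 308 277 293 | 311 280 292 | 314 265 291 | 317 267 290 | 320 267 289 | 323 268 289 | 326 268 290 | 329 268 291 | 332 267 292 | 335 266 293 | 338 265 294 | 341 265 295 | 344 265 295 | 347 265 294 | 350 265 296 | 353 264 296 | 356 264 296 | 359 264 296 | 362 265 295 | 365 267 293 | 368 270 290 | 371 277 282 | 
blob [340 170  17  19 160]
blob [387 170  18   6  49]
blob [370 202  15  14 143]
```

```bash
python3 go.py 38 -14 .6035,-.2685,.168
```

```text
q [-0.74, 0.0, -0.67, 0.3, 0.3, -0.41] p [0.509, -0.243, 0.1876]
.6035,-.2685,.168 [0.0002, 0.0006, 0.0005, -0.3236, -0.011, 0.3797]
```

{"method": "apply_moves", "body": {"commands": [[[0, 0, 0, -0.11, -0.004, 0.127, 1], [0, 0, 0, -0.22, -0.008, 0.254, 1], [0, 0, 0, -0.3236, -0.011, 0.38, 1], [0, 0, 0, -0.3236, -0.011, 0.38, 1], [0, 0, 0, -0.3236, -0.011, 0.38, 1], [0, 0, 0, -0.3236, -0.011, 0.38, 1]]]}}

```text
t: 24.32
position: [0.6019, -0.269, 0.1667]
ee_rot: [0.3, 2.461, -0.104]
force: [-0.6, 0.3, -2.2]
grip_width: 0.0457
gripper_force: 63.5
```

```bash
python3 m2.py; python3 go.py 38 -14 .6035,-.2685,.154
```

```text
[ 0.6019 -0.2691  0.1667]
exp foot S (array([316.4, 362.7]), array([350.8, 391.5])) exp foot+8mm (array([316.6, 359.5]), array([351.2, 388.2])) exp head S (array([321.9, 306. ]), array([354.7, 328.9])) exp head T (array([374.2, 172. ]), array([390.3, 187.7]))
blob [ 315  285   68  118 2948]
blob [373 291  10  18  66]
286 346 348 | 289 350 350 | 292 351 351 | 295 348 350 | 298 343 350 | 301 342 349 | 304 335 351 | 307 329 352 | 310 330 352 | 313 332 353 | 316 333 358 | 319 335 375 | 322 339 355 | 325 340 354 | 328 340 354 | 331 323 353 | 334 324 352 | 337 325 354 | 340 326 356 | 343 326 369 | 346 326 382 | 349 325 382 | 352 324 382 | 355 322 351 | 358 321 351 | 361 321 351 | 364 321 382 | 367 320 382 | 370 317 382 | 373 316 382 | 376 316 381 | 379 315 381 | 382 316 380 | 385 317 380 | 388 318 379 | 391 320 379 | 394 323 378 | 397 327 378 | 400 334 377 | 
blob [340 171  16  18 149]
blob [376 170  29  15 158]
blob [377 203  10  15  43]
blob [361 228  12  12  38]
q [-0.65, 0.18, -0.53, 0.24, 0.25, -0.33] p [0.6019, -0.2691, 0.1667]
.6035,-.2685,.154 [0.0001, 0.0004, 0.0001, 0.0339, 0.005, 0.0542]
```

{"method": "apply_moves", "body": {"commands": [[[0, 0, 0, 0.014, 0, 0.019, 1], [0, 0, 0, 0.028, 0, 0.037, 1], [0, 0, 0, 0.04, 0, 0.052, 1], [0, 0, 0, 0.052, 0, 0.067, 1], [0, 0, 0, 0.052, 0, 0.067, 1]]]}}

```text
t: 25.05
position: [0.6059, -0.2701, 0.1542]
ee_rot: [0.295, 2.451, -0.106]
force: [1.5, 4.6, 18.8]
grip_width: 0.0465
gripper_force: 64.5
```

{"method": "apply_moves", "body": {"commands": [[[0, 0, 0, -0.006, 0.005, 0.005, 1], [0, 0, 0, -0.012, 0.01, 0.009, 1], [0, 0, 0, -0.012, 0.01, 0.009, 1]]]}}

```text
t: 25.42
position: [0.6087, -0.2697, 0.154]
ee_rot: [0.297, 2.452, -0.109]
force: [-1.1, 0.5, 16.5]
grip_width: 0.0457
gripper_force: 64.8
```

```bash
python3 m2.py
```

```text
[ 0.6086 -0.2697  0.154 ]
exp foot S (array([320.1, 367.9]), array([354.2, 396.8])) exp foot+8mm (array([320.3, 364.7]), array([354.6, 393.6])) exp head S (array([325.9, 312.2]), array([358.4, 335.5])) exp head T (array([373.3, 171. ]), array([389.3, 186.6]))
blob [ 315  289   71  120 2989]
blob [373 291  13  20 102]
289 341 350 | 292 339 351 | 295 341 350 | 298 343 350 | 301 342 349 | 304 344 351 | 307 347 352 | 310 340 352 | 313 333 353 | 316 333 357 | 319 335 375 | 322 337 357 | 325 340 357 | 328 340 358 | 331 343 357 | 334 345 356 | 337 328 356 | 340 326 355 | 343 326 368 | 346 327 385 | 349 326 385 | 352 326 385 | 355 326 385 | 358 325 384 | 361 323 384 | 364 322 383 | 367 320 383 | 370 317 382 | 373 316 382 | 376 315 381 | 379 315 381 | 382 316 380 | 385 317 380 | 388 317 379 | 391 320 379 | 394 323 378 | 397 326 378 | 400 334 378 | 403 376 377 | 406 376 377 | 
blob [340 171  17  18 150]
blob [376 170  29  14 161]
blob [373 202  11  15  40]
blob [358 222  16  18  45]
```

{"method": "apply_moves", "body": {"commands": [[[0, 0, 0, -0.03, 0, -0.04, 1], [0, 0, 0, -0.062, 0, -0.08, 1], [0, 0, 0, -0.062, 0, -0.08, 1], [0, 0, 0, -0.062, 0, -0.08, 1]]]}}

```text
t: 26.02
position: [0.6055, -0.2678, 0.1689]
ee_rot: [0.301, 2.462, -0.103]
force: [0.3, -0.1, -2.1]
grip_width: 0.0462
gripper_force: 63.5
```

```bash
cat > m3.py <<'E'
from h import *
from workcell import camera,get_obs
c=camera('side');t=camera('top');o=get_obs();P=np.array(o['position']);print(P.round(4),np.round(o['force'],1))
pickle.dump((c,t,o),open('s6.pkl','wb'))
zb=P[2]-.130
for z,r,n in((zb,.029,'foot'),(zb+.01,.029,'foot+10'),(P[2],.025,'head')):
    q=np.array([proj(c,[P[0]+r*np.cos(a),P[1]+r*np.sin(a),z]) for a in np.linspace(0,6.28,60)]);print(n,q.min(0),q.max(0))
S=pickle.load(open('side1.pkl','rb'));d=cv2.absdiff(c['img'],S['img']).max(2)
for r in range(334,410,2):
    v=d[r,300:372];q=np.flatnonzero(v>25)+300
    im=c['img'][r].astype(int);m=np.flatnonzero((im[300:372,2]>im[300:372,0]+25)&(im[300:372,2]<120))+300
    print(r,(q.min(),q.max(),len(q)) if len(q) else '',(m.min(),m.max(),len(m)) if len(m) else '',end=' | ')
E
python3 m3.py
```

```text
[ 0.6054 -0.2678  0.1687] [ 0.8 -0.6 -2.7]
foot [318.4 361.2] [352.9 389.9]
foot+10 [318.7 357.2] [353.3 385.7]
head [324.  305.8] [356.8 328.7]
334 (np.int64(325), np.int64(353), 26) (np.int64(328), np.int64(353), 8) | 336 (np.int64(326), np.int64(353), 24) (np.int64(329), np.int64(352), 6) | 338 (np.int64(326), np.int64(353), 22) (np.int64(329), np.int64(351), 8) | 340 (np.int64(326), np.int64(350), 19) (np.int64(330), np.int64(350), 13) | 342 (np.int64(326), np.int64(349), 24) (np.int64(329), np.int64(349), 21) | 344 (np.int64(326), np.int64(351), 26) (np.int64(331), np.int64(349), 19) | 346 (np.int64(318), np.int64(351), 26) (np.int64(330), np.int64(348), 19) | 348 (np.int64(325), np.int64(350), 26) (np.int64(327), np.int64(349), 23) | 350 (np.int64(315), np.int64(351), 29) (np.int64(326), np.int64(350), 25) | 352 (np.int64(316), np.int64(352), 31) (np.int64(325), np.int64(350), 26) | 354 (np.int64(316), np.int64(352), 31) (np.int64(325), np.int64(350), 26) | 356 (np.int64(316), np.int64(352), 28) (np.int64(324), np.int64(350), 27) | 358 (np.int64(322), np.int64(352), 28) (np.int
[... 883 characters left out ...]
), np.int64(352), 42) (np.int64(323), np.int64(351), 29) | 384 (np.int64(302), np.int64(350), 35) (np.int64(325), np.int64(350), 26) | 386 (np.int64(300), np.int64(349), 35) (np.int64(327), np.int64(348), 22) | 388 (np.int64(300), np.int64(347), 28) (np.int64(330), np.int64(345), 16) | 390 (np.int64(300), np.int64(337), 12)  | 392 (np.int64(300), np.int64(310), 11)  | 394 (np.int64(300), np.int64(309), 10)  | 396 (np.int64(300), np.int64(309), 10)  | 398 (np.int64(300), np.int64(308), 9)  | 400 (np.int64(300), np.int64(307), 8)  | 402 (np.int64(300), np.int64(307), 8)  | 404 (np.int64(301), np.int64(307), 7)  | 406 (np.int64(300), np.int64(306), 7)  | 408 (np.int64(300), np.int64(306), 7)  |
```

{"method": "apply_moves", "body": {"commands": [[[0, 0, 0, 0.015, -0.003, 0.014, 1], [0, 0, 0, 0.03, -0.003, 0.034, 1], [0, 0, 0, 0.042, -0.003, 0.05, 1], [0, 0, 0, 0.052, -0.003, 0.063, 1], [0, 0, 0, 0.052, -0.003, 0.063, 1]]]}}

```text
t: 26.75
position: [0.6051, -0.2681, 0.1527]
ee_rot: [0.3, 2.462, -0.103]
force: [-0.3, 0.7, -2.0]
grip_width: 0.0465
gripper_force: 63.4
```

```bash
python3 m3.py | tr '|' '\n' | sed 's/np.int64//g' | awk 'NR<5||($1>=348&&$1<=402&&$1%4==0)'; python3 -c "
from workcell import get_obs;import numpy as np;print(np.round(get_obs()['ft_torque'],2))"
```

```text
[ 0.605  -0.2681  0.1528] [ 0.4  1.5 -2.8]
foot [317.9 367.6] [351.9 396.5]
foot+10 [318.1 363.7] [352.4 392.4]
head [323.4 313.6] [355.7 336.8]
 348 ((317), (349), 21) ((329), (349), 15) 
 352 ((316), (350), 28) ((328), (348), 19) 
 356 ((324), (349), 23) ((326), (348), 23) 
 360 ((323), (350), 23) ((326), (349), 24) 
 364 ((321), (351), 31) ((324), (350), 27) 
 368 ((300), (352), 39) ((322), (351), 30) 
 372 ((300), (353), 43) ((323), (351), 29) 
 376 ((300), (352), 41) ((320), (351), 31) 
 380 ((300), (353), 46) ((320), (352), 32) 
 384 ((305), (352), 38) ((321), (352), 32) 
 388 ((300), (351), 40) ((322), (351), 30) 
 392 ((300), (348), 31) ((326), (348), 23) 
 396 ((300), (309), 10)  
 400 ((301), (307), 7)  
[0.62 0.7  0.19]
```

It's in the mouth without contact this time. Continue down.

{"method": "apply_moves", "body": {"commands": [[[0, 0, 0, 0.01, 0, 0.013, 1], [0, 0, 0, 0.02, 0, 0.026, 1], [0, 0, 0, 0.031, 0, 0.039, 1], [0, 0, 0, 0.031, 0, 0.039, 1]]]}}

```text
t: 27.35
position: [0.6048, -0.2682, 0.1425]
ee_rot: [0.301, 2.462, -0.103]
force: [0.7, 2.5, -3.0]
grip_width: 0.0458
gripper_force: 63.2
```

{"method": "apply_moves", "body": {"commands": [[[0, 0, 0, 0.01, 0.002, 0.013, 1], [0, 0, 0, 0.02, 0.004, 0.026, 1], [0, 0, 0, 0.03, 0.005, 0.038, 1], [0, 0, 0, 0.037, 0.005, 0.0475, 1], [0, 0, 0, 0.037, 0.005, 0.0475, 1]]]}}

```text
t: 27.98
position: [0.6052, -0.2676, 0.1308]
ee_rot: [0.301, 2.462, -0.104]
force: [0.1, -0.1, -1.4]
grip_width: 0.0464
gripper_force: 63.5
```

{"method": "apply_moves", "body": {"commands": [[[0, 0, 0, 0, 0, 0, -0.2], [0, 0, 0, 0, 0, 0, -0.6], [0, 0, 0, 0, 0, 0, -0.8], [0, 0, 0, 0, 0, 0, -0.8], [0, 0, 0, 0, 0, -0.1, -0.8], [0, 0, 0, 0, 0, -0.3, -0.8], [0, 0, 0, 0, 0, -0.6, -0.8], [0, 0, 0, 0, 0, -0.9, -0.8], [0, 0, 0, 0, 0, -0.9, -0.8], [0, 0, 0, 0, 0, -0.9, -0.8]]]}}

```text
t: 29.22
position: [0.4975, -0.2408, 0.2726]
ee_rot: [0.301, 2.461, -0.104]
force: [0.1, 0.2, -0.2]
grip_width: 0.0766
gripper_force: 0.0
```

Run:
```python
from h import *
from workcell import camera
c=camera('side');t=camera('top')
def ext(k,x,y,z,r):
    q=np.array([proj(k,[x+r*np.cos(a),y+r*np.sin(a),z]) for a in np.linspace(0,6.28,60)]);return q.min(0).tolist(),q.max(0).tolist()
print('exp foot',ext(c,.606,-.268,0,.029),'exp head',ext(c,.606,-.268,.133,.025),'T',ext(t,.606,-.268,.133,.025))
im=c['img'].astype(int)
for r in range(318,412,4):
    m=np.flatnonzero((im[r,300:372,2]>im[r,300:372,0]+25)&(im[r,300:372,2]<120))+300
    print(r,(int(m.min()),int(m.max())) if len(m) else '',end='|')
im=t['img'].astype(int)[165:200,355:400];m=np.argwhere((im[...,2]>im[...,0]+20)&(im[...,2]<130)&(np.arange(165,200)[:,None]>172));print('\nT',m.min(0)+[165,355],m.max(0)+[165,355])
for q,b,n in((c,(310,270,370,360),'S'),(t,(325,160,370,210),'T')):
    p,s,_=blob(q['img'],(40,90,40),(80,255,255),b);print(n,p,s,onz(q,*p,.1))
T0=pickle.load(open('top0.pkl','rb'));d=cv2.absdiff(t['img'],T0['img']).max(2)
for n,x,y,z in(('tuna',.5512,.1358,.04),('mug',.4094,.0389,.1),('timer',.3952,.3273,.04),('tumbler',.4329,-.0913,.08),('jam',.386,-.2301,.08),('yellow',.507,.382,.13)):
    u,v=proj(t,[x,y,z]).astype(int);print(n,round(float(d[v-12:v+13,u-12:u+13].mean()),1),end=' ')
```

```text
exp foot ([318.0, 376.3], [351.5, 405.4]) exp head ([323.4, 322.7], [355.3, 346.2]) T ([371.1, 173.7], [386.8, 189.1])
318 (344, 365)|322 (330, 334)|326 (326, 349)|330 (324, 352)|334 (323, 352)|338 (323, 352)|342 (325, 351)|346 (323, 351)|350 (325, 350)|354 (326, 348)|358 (327, 347)|362 (328, 346)|366 (324, 347)|370 (323, 348)|374 (322, 349)|378 (321, 350)|382 (321, 350)|386 (320, 350)|390 (325, 351)|394 (331, 347)|398 (322, 324)|402 (327, 345)|406 |410 |
T [173 355] [198 393]
S [342.28873239 314.38732394] [20, 34, 24, 22, 284] [ 0.6262 -0.1881  0.1   ]
T [348.95726496 178.22222222] [17, 12, 15, 14, 117] [ 0.6248 -0.1793  0.1   ]
tuna 2.5 mug 2.4 timer 2.0 tumbler 3.5 jam 28.5 yellow 2.4
```

Run:
```python
from h import *
from workcell import camera,close_job
c=camera('side')['img'];S=pickle.load(open('side0.pkl','rb'))['img']
print('jam diff',cv2.absdiff(c,S)[360:390,190:232].mean())
print(close_job())
```

```text
jam diff 1.975132275132275
the job is handed in; nothing more can be done
None
```

I stood the mill in the wide ring, the salt shaker in the far-left narrow ring and the spice jar in the middle one, and handed the job in at about 29 s; the hand-in returned no verdict, my last measurements put the mill and jar upright within a few mm of centre, the salt was last checked when placed, and no bystander was seen to move (mug handle not checked separately).

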